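# Dock the gearbox carrier, fit the cover on its dowels and hold it shut

## Robot

A 6-joint arm with a two-finger parallel gripper is mounted at the origin on the work surface. World frame = base frame: x ahead of the robot, y to its left, z up, the work surface at z = 0. Lengths are in m, angles in rad, forces in N, time in s.
With the tool pointing down it reaches from about 0.35 to 0.95 m from the base axis. Payload 17.4 kg.
Tool frame: the origin (TCP) lies between the finger pads, 19 mm behind the fingertips; this is the grasp point; z points along the fingers, y is the direction in which the jaws open and shut (so a half turn about z gives the same grasp; the last joint's range is limited). The gripper opens to 93 mm and grips with 3 to 60 N. Pads are 15 mm wide; open, the fingers measure 128 mm over their backs; the gripper's body (75 mm by 188 mm) begins 65 mm behind the grasp point.
Start: joints at [-1.16, 0.116, 1.442, -0, 1.584, -0.038], TCP at [0.293, -0.608, 0.237] pointing down, gripper open.
Joint ranges: [-2.83, 2.83], [-0.83, 2.19], [0.07, 2.5], [-1.14, 4.28], [0.01, 3], [-2.97, 2.97]. Speed limits (rad/s): [1.89, 1.89, 2.22, 3.14, 3.14, 3.14].

## Interface

Orientations are given as a rotation vector (axis times angle).
In Python, from plant import * gives the robot as it stands. The module is installed in compiled form; this text tells all that it offers.
- The arm moves only by the tool servo_tool, never from a script. Its arguments are lists of equal length, an entry for each row: "grip": the finger opening in cm, from 0 to 9.3; "offset": the shift along the tool's x, y, z in cm, a list of three; "angular": the turn, a rotation vector about the tool's x, y, z in degrees, a list of three. A call has 1 to 12 rows; each row is the pose to reach, as a shift and turn from the pose measured when the call began, along the tool's axes at that moment; what a row does not reach only later rows make up. A row lasts 1/12 s, in which the tool goes at most 41.7 mm and 7.16 degrees, less where a joint would pass 70% of its speed; a pose out of reach is approached as far as the arm can. A call with a gripper value outside its range is refused whole. The fingers move at their own pace and stop on an object; "force" is the grip in N (left out, the last holds). Time passes only in rows, so rows that repeat a pose let the fingers close. It gives the time, the measured TCP pose, the force and the opening at its end, in the units of the state.
- get_obs(): the state, without advancing time (a new reading comes with each control period).
- read_camera(name): name is "scene" or "top" or "wrist"; returns a dict with "color" (480x640x3 uint8, red, green, blue), "fov_y" (degrees; the focal length in pixels is half the picture's height over the tangent of half this angle, whatever the lens; pixels are square), "cx", "cy" (the principal point, pixels), "xyz" and "rotation" of the camera in the world; the wrist camera has in their place "hand_eye" (4x4, takes a point from camera to tool coordinates, whose origin is the TCP and whose axes are the flange's). Camera axes: x right, y up, looking along -z (the intrinsics and any distortion apply to the point x, -y, -z); pixel columns grow to the right and rows downward; lengths in m; the calibration is good to about 2 mm. A picture is of the moment at which its call begins: read the wrist's pose just before it. There is no depth.
- hand_in(): hands the job in, once; it reports no verdict.
The state is a dict: "clock": time; "q": joint angles; "joint_vel": joint speeds; "effort": joint torques, N m; "eef_pos": TCP position; "ee_rot": TCP orientation; "contact_force": force on the tool from outside, world axes, zero at the start; "torque": the same for the moment, N m; "opening": opening from 0.0 (shut) to 1.0 (fully open).
Only numpy, scipy, OpenCV 4.12 (cv2) and the standard library are available. Lean on these libraries where they do the work, as an engineer would, in place of code of your own. Each camera call takes 0.05 s, during which the arm holds its last target. There are 200 camera calls.

## Task

Slide the loaded work carrier by its bow handle into the slotted guide rails of the assembly station until it is fully home against the end stop, with the gearbox housing half still sitting in its nest. Then pick up the matching cover (the one with an oblong hub, a straight side and two dowel eyes, not the round one), fit it over the housing's two dowels and press it shut, flush all round, against the spring under the gear wheel. Finish while still holding the cover pressed shut with the gripper, as for a colleague who will drive the screws (if you let go it springs open), and leave everything else on the bench where it is.

Things in the scene. Friction and masses are not known exactly. Their poses are not given: they have to be found in the camera images.
- station: Fixed station: two metal guide rails 130 mm long, 23 mm high, with lips, and an end stop. Origin: on the bench, midway between and along the rails. +x = slide-in direction (about world -y). Rails at x -65..65 mm, 123 mm apart; flared lead-ins to x = -92 mm, 150 mm wide there. Lips reach 7.5 mm inwards, 18 mm above the bench. Carrier home: its origin at (-20, 0, 0) mm here, same yaw.
- station_stop (a point): Face of the end stop's rubber bumpers: station frame (65, 0, 6) mm. The carrier's leading edge stands against it when home.
- carrier: Work carrier, loose, flat on the bench before the station's mouth: aluminium plate 170 (x) x 120 (y) x 10 mm, low black nest blocks, black bow handle at its trailing (-x) end. Origin: centre of underside. +x is its leading end. It slides on the bench, also inside the station; 0.65 kg plus the housing's 0.38 kg, sliding takes about 4 to 12 N.
- carrier_handle (a point): Centre of the handle's bar: carrier frame (-78, 0, 60) mm. Bar 90 mm long along the carrier's y, 12 x 12 mm thick, on posts at y = -40 and 40 mm, free for 44 mm underneath. Pinch it from above, fingers closing along the carrier's x; 43 mm are free between it and the housing.
- housing: Lower gearbox half, metal, 106 x 88 mm, loose in the carrier's nest (1 mm play) at carrier frame (28, -5, 10) mm, same yaw. Origin: centre of the round chamber (76 mm dia), underside. Split plane (top) at z = 36 mm. Straight worm tunnel along x at y 27..49 mm. A white gear wheel on a spring: its brass hub stands 5 mm above the split plane; 6 N starts it down, about 10 N brings it level.
- dowel_a (a point): Foot of dowel A at the split plane: housing frame (-46, -12, 36) mm. Both dowels are 8 mm dia, 14.5 mm tall above the plane, tapered over the last 3.5 mm, on 22 mm square bosses.
- dowel_b (a point): Foot of dowel B at the split plane: housing frame (38, -28, 36) mm.
- cover: Matching cover, metal, 0.22 kg, loose, flat on the bench at the robot's left: round flange 76 mm dia, 8 mm thick; straight side along x at y 27..49 mm; two square dowel eyes; upright oblong hub 50 (x) x 36 (y) mm, top at 40 mm. Origin: flange centre, underside. Fits one way only, axes as the housing's: resting on the spring at housing (0, 0, 41) mm, shut at (0, 0, 36).
- cover_hub (a point): Grip point on the hub's axis: cover frame (0, 0, 29) mm. With the TCP here the fingertips are 2 mm above the flange. Fingers close along the cover's y (36 mm). The flange reaches 38 mm from the axis: fingertips may push on it.
- eye_a (a point): Centre of the hole for dowel A, at the underside: cover frame (-46, -12, 0) mm. Both holes 9.5 mm dia, chamfered, in 22 mm square eyes 8 mm thick.
- eye_b (a point): Centre of the hole for dowel B, at the underside: cover frame (38, -28, 0) mm.
- round_cover: Bystander, leave alone: a different gearbox cover of the same metal, ROUND: disc 84 mm dia, 8 mm thick, three small screw lugs, round hub 36 mm dia up to 34 mm. Lies near the wanted cover; the two may swap places. Origin: centre of underside.
- gearmotor: Bystander: a finished gear motor, 170 x 90 x 60 mm, lying on the bench.
- grease_jar: Bystander: closed jar 68 mm dia, 75 mm tall.
- screw_tray: Bystander: open grey tray of screws, 100 x 140 x 35 mm.
- screwdriver: Bystander: screwdriver lying on the bench.
- lifter_rail: Bystander: bright window-lifter channel rail, 360 x 34 x 14 mm, lying flat.
- spare_wheel: Bystander: white plastic gear wheel, 64 mm dia, 22 mm high, lying flat.
Not all that is in view belongs to the job. What is shaped like the cover but brown or green is not meant.

How it is judged:
By the outcome, as a careful person would: the job done as asked, in the order asked, and still so for the second after the job is handed in, while the arm keeps its last pose, push and grip.
It also fails if it takes over 61 s, if anything falls off the work surface, if the arm or the gripper's body presses on something with over 40 N, if the wrist force passes 120 N, or if a joint passes its speed limit or range.

## Working session

There is one attempt and no reset: what is moved stays moved. The work goes in short steps, Python scripts to look and compute and a tool call to move; the robot and the scene stay as the last step left them, time stands still between calls to the robot, and variables do not carry over. Pictures are saved under pics/ and viewed, about 8 in all and at most 12, crops included, and the job is handed in when it is done.

Besides the shell and the picture viewer there is one more tool, called by a JSON object that holds its "op" and its "data", one argument or row to a line. servo_tool: Moves the arm, as the interface text tells. Its arguments: {"type":"object","properties":{"grip":{"type":"array"},"offset":{"type":"array"},"angular":{"type":"array"},"force":{"type":"number"}},"required":["grip","offset","angular"]}

```bash
mkdir -p pics; cat > h.py <<'E'
from plant import *
import numpy as np, cv2
from scipy.spatial.transform import Rotation as R
np.set_printoptions(precision=4,suppress=True)
def snap(n,f):
    o=get_obs(); c=read_camera(n)
    if n=='wrist':
        T=np.eye(4); T[:3,:3]=R.from_rotvec(o['ee_rot']).as_matrix(); T[:3,3]=o['eef_pos']
        M=T@np.array(c['hand_eye'])
    else:
        M=np.eye(4); r=np.array(c['rotation'])
        M[:3,:3]=r if r.shape==(3,3) else R.from_rotvec(r).as_matrix(); M[:3,3]=c['xyz']
    fl=240/np.tan(np.radians(c['fov_y'])/2)
    np.savez('pics/'+f+'.npz',M=M,k=[fl,c['cx'],c['cy']])
    cv2.imwrite('pics/'+f+'.png',c['color'][:,:,::-1]); return c,o
def ray(f,u,v,z):
    d=np.load('pics/'+f+'.npz'); M=d['M']; fl,cx,cy=d['k']
    r=M[:3,:3]@np.array([(u-cx)/fl,-(v-cy)/fl,-1]); p=M[:3,3]
    return p+r*(z-p[2])/r[2]
def proj(f,P):
    d=np.load('pics/'+f+'.npz'); M=d['M']; fl,cx,cy=d['k']
    q=M[:3,:3].T@(np.array(P)-M[:3,3]); return np.array([cx+fl*q[0]/-q[2],cy-fl*q[1]/-q[2]])
def tool(dw):
    return R.from_rotvec(get_obs()['ee_rot']).as_matrix().T@np.array(dw)*100
E
python3 - <<'E'
from h import *
for n in['scene','top','wrist']:
    c,o=snap(n,n+'0'); print(n,{k:v for k,v in c.items() if k!='color'})
print(o)
E
```

```text
scene {'fov_y': 44.937819280172555, 'cx': 312.4405845730047, 'cy': 242.49542530713853, 'xyz': array([ 1.0905, -0.9881,  0.9707]), 'rotation': array([0.8935, 0.2166, 0.4892])}
top {'fov_y': 42.37766087547316, 'cx': 320.8079843674296, 'cy': 247.6330639508365, 'xyz': array([0.3275, 0.0165, 1.6758]), 'rotation': array([ 0.092 , -0.1122, -1.5745])}
wrist {'fov_y': 69.12061077958275, 'cx': 320.6897912307562, 'cy': 237.02498592205845, 'hand_eye': array([[ 0.001 ,  0.9645,  0.2639,  0.0739],
       [ 1.    , -0.0009, -0.0004, -0.0011],
       [-0.0001,  0.2639, -0.9645, -0.147 ],
       [ 0.    ,  0.    ,  0.    ,  1.    ]])}
{'clock': 0.1, 'q': array([-1.1598,  0.1164,  1.4421, -0.    ,  1.584 , -0.0378]), 'joint_vel': array([ 0.0009, -0.0011, -0.0024, -0.0015,  0.0009, -0.0001]), 'effort': array([  0.002 , -72.289 , -62.3865,   0.0782,   0.0227,  -0.0001]), 'eef_pos': array([ 0.2928, -0.608 ,  0.2368]), 'ee_rot': array([-3.0619, -0.6988,  0.0003]), 'contact_force': array([ 0.3504, -0.4225,  0.3614]), 'torque': array([-0.0238, -0.0101,  0.0049]), 'opening': 1.0010737070206055}
```

View pics/top0.png

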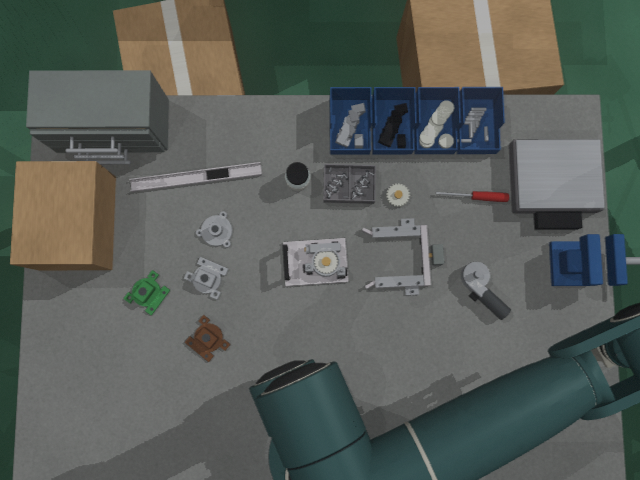

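View pics/scene0.png

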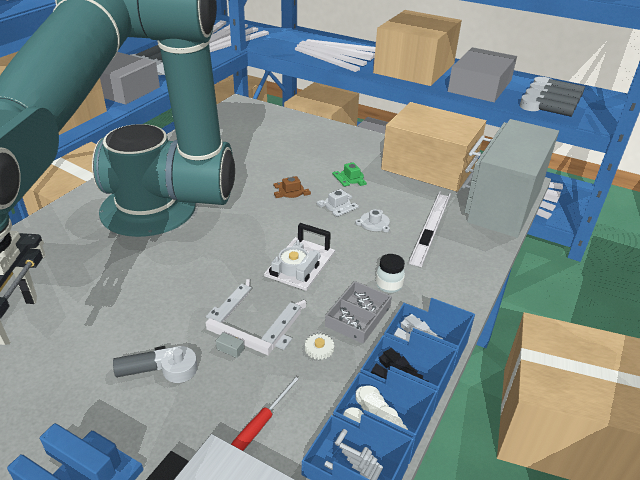

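Top view: carrier around (317,262) with its bow handle at (287,262), and the station's rails at y≈230/283 with the stop at (425,255). Candidates for the cover: silver with eyes (207,278), silver round (214,230), green (147,292), brown (207,338). The choice is the silver one at (207,278); I'll check it in a close crop.

```bash
python3 - <<'E'
from h import *
im=cv2.imread('pics/top0.png')
a=cv2.resize(im[205:305,180:260],None,fx=5,fy=5,interpolation=2)
b=cv2.resize(im[210:300,270:445],None,fx=4.5,fy=4.5,interpolation=2)
cv2.imwrite('pics/cA.png',a);
out=np.zeros((600,800,3),np.uint8)
a=cv2.resize(im[255:302,180:232],None,fx=4,fy=4,interpolation=2); b=b[:, :788]
out[:b.shape[0],:b.shape[1]]=b; out[410:410+a.shape[0],:a.shape[1]]=a
a=cv2.resize(im[208:252,190:240],None,fx=4,fy=4,interpolation=2);out[410:410+a.shape[0],300:300+a.shape[1]]=a
cv2.imwrite('pics/c1.png',out)
E
```

```text
(no output)
```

View pics/c1.png

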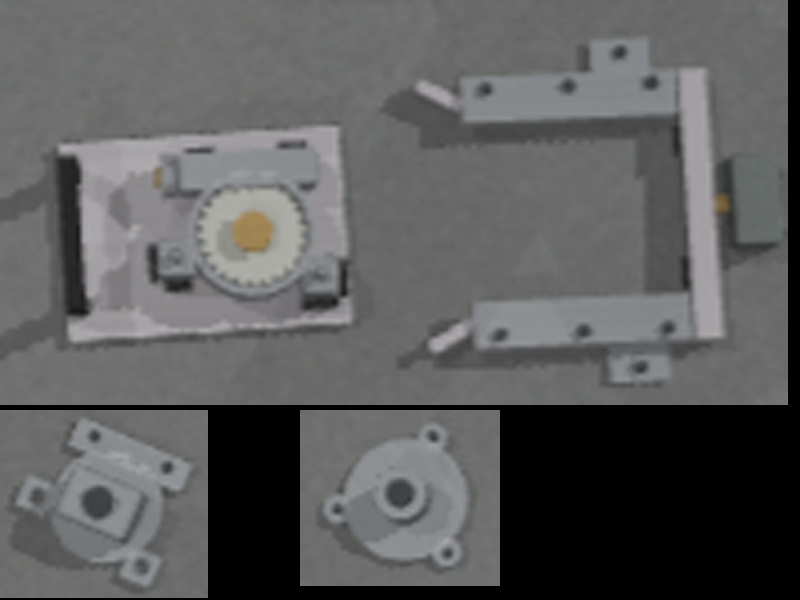

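```bash
python3 - <<'E'
from h import *
B=lambda u,v,z: ray('top0',u/4.5+270,v/4.5+210,z)
A=lambda u,v,z: ray('top0',u/4+180,(v-410)/4+255,z)
c=[B(*p,.01) for p in [(58,145),(338,127),(352,322),(72,340)]]
print('carrier',np.array(c)); print('c',np.mean(c,0), 'len',np.linalg.norm(c[1]-c[0]),np.linalg.norm(c[2]-c[1]))
d=(c[1]+c[2]-c[0]-c[3]); print('yaw',np.degrees(np.arctan2(d[1],d[0])))
print('handle',B(68,235,.066))
s=[B(*p,.023) for p in[(460,78),(463,122),(473,303),(478,345),(680,72),(695,340)]]; print('station',np.array(s))
d=s[4]-s[0]; print(np.degrees(np.arctan2(d[1],d[0]))); d=s[5]-s[3]; print(np.degrees(np.arctan2(d[1],d[0])))
print('hub',A(98,500,.04),'eyeA',A(37,496,.008),'eyeB',A(141,568,.008))
d=A(141,568,.008)-A(37,496,.008);print(np.linalg.norm(d),np.hypot(84,16),'yaw',np.degrees(np.arctan2(d[1],d[0])-np.arctan2(-16,84)))
E
```

```text
carrier [[ 0.5605  0.0972  0.01  ]
 [ 0.5706 -0.072   0.01  ]
 [ 0.4525 -0.079   0.01  ]
 [ 0.4427  0.0887  0.01  ]]
c [0.5066 0.0087 0.01  ] len 0.16943976512998218 0.118289801060469
yaw -86.62332146556525
handle [0.4999 0.0886 0.066 ]
station [[ 0.5981 -0.1451  0.023 ]
 [ 0.5713 -0.1464  0.023 ]
 [ 0.4624 -0.1504  0.023 ]
 [ 0.4374 -0.1529  0.023 ]
 [ 0.6011 -0.2778  0.023 ]
 [ 0.4396 -0.2822  0.023 ]]
-88.70167316951216
-89.03239217575438
hub [0.4633 0.3026 0.04  ] eyeA [0.4689 0.3492 0.008 ] eyeB [0.42   0.2786 0.008 ]
0.0858674373412123 85.5102333057278 yaw -113.89508049444173
```

```bash
cat >> h.py <<'E'
def plan(P,yaw_y,tag=''):
    """P target TCP; tool pointing down, tool y along world yaw_y deg (either sense)"""
    o=get_obs(); R0=R.from_rotvec(o['ee_rot']).as_matrix()
    for s in (0,180):
        a=np.radians(yaw_y+s); y=np.array([np.cos(a),np.sin(a),0]); z=np.array([0,0,-1.]); x=np.cross(y,z)
        Rt=np.stack([x,y,z],1)
        print(tag,'off cm',R0.T@(np.array(P)-o['eef_pos'])*100,'rot deg',np.degrees(R.from_matrix(R0.T@Rt).as_rotvec()),'toolx',x)
    print('q6',o['q'][5],'tcp',o['eef_pos'],'F',o['contact_force'],'open',o['opening'],'t',o['clock'])
E
python3 - <<'E'
from h import *
plan([.5,.05,.26],-88)
plan([.5,.088,.06],-86.6)
E
```

```text
off cm [ 47.2179 -50.3008  -2.2681] rot deg [-0.0504  0.0088 23.713 ] toolx [0.9994 0.0349 0.    ]
 off cm [ 47.2179 -50.3008  -2.2681] rot deg [  -0.0122   -0.0698 -156.287 ] toolx [-0.9994 -0.0349 -0.    ]
q6 -0.0377869012648877 tcp [ 0.2928 -0.608   0.2369] F [ 0.1644 -0.1457 -0.2374] open 0.9988951334041936 t 0.15
 off cm [ 48.866  -53.7068  17.7349] rot deg [-0.0505  0.0082 22.313 ] toolx [0.9982 0.0593 0.    ]
 off cm [ 48.866  -53.7068  17.7349] rot deg [  -0.0114   -0.0704 -157.687 ] toolx [-0.9982 -0.0593 -0.    ]
q6 -0.0377869012648877 tcp [ 0.2928 -0.608   0.2369] F [ 0.1644 -0.1457 -0.2374] open 0.9988951334041936 t 0.15
```

{"op": "servo_tool", "data": {
  "grip": [9.3,9.3,9.3,9.3,9.3,9.3,9.3,9.3,9.3,9.3,9.3,9.3],
  "offset": [
    [46,-46,-2.3],
    [46,-46,-2.3],
    [46,-46,-2.3],
    [46,-46,-2.3],
    [46,-46,-2.3],
    [46,-46,-2.3],
    [46,-46,-2.3],
    [46,-46,-2.3],
    [46,-46,-2.3],
    [46,-46,-2.3],
    [46,-46,-2.3],
    [46,-46,-2.3]
  ],
  "angular": [
    [0,0,23.7],
    [0,0,23.7],
    [0,0,23.7],
    [0,0,23.7],
    [0,0,23.7],
    [0,0,23.7],
    [0,0,23.7],
    [0,0,23.7],
    [0,0,23.7],
    [0,0,23.7],
    [0,0,23.7],
    [0,0,23.7]
  ]
}}

```text
clock: 1.15
eef_pos: [0.4579, -0.1345, 0.2552]
ee_rot: [-3.14, -0.055, -0.0]
contact_force: [0.1, -0.7, 0.6]
opening: 1.0
```

```bash
python3 - <<'E'
from h import *
plan([.505,.0,.26],-88)
E
```

```text
off cm [  5.1791 -13.2748  -0.4727] rot deg [-0.0365 -0.0059  0.0015] toolx [0.9994 0.0349 0.    ]
 off cm [  5.1791 -13.2748  -0.4727] rot deg [   0.0092   -0.0573 -179.9985] toolx [-0.9994 -0.0349 -0.    ]
q6 1.196420858124808 tcp [ 0.4579 -0.1345  0.2552] F [ 0.1367 -0.7473  0.5993] open 0.9997623581073795 t 1.15
```

{"op": "servo_tool", "data": {
  "grip": [9.3,9.3,9.3,9.3,9.3,9.3],
  "offset": [
    [5.2,-13.3,-0.5],
    [5.2,-13.3,-0.5],
    [5.2,-13.3,-0.5],
    [5.2,-13.3,-0.5],
    [5.2,-13.3,-0.5],
    [5.2,-13.3,-0.5]
  ],
  "angular": [
    [0,0,0],
    [0,0,0],
    [0,0,0],
    [0,0,0],
    [0,0,0],
    [0,0,0]
  ]
}}

```text
clock: 1.65
eef_pos: [0.5052, 0.0011, 0.26]
ee_rot: [-3.141, -0.058, 0.001]
contact_force: [-0.4, 0.3, 0.8]
opening: 1.0
```

```bash
python3 - <<'E'
from h import *
snap('wrist','w1')
E
```

```text
(no output)
```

View pics/w1.png

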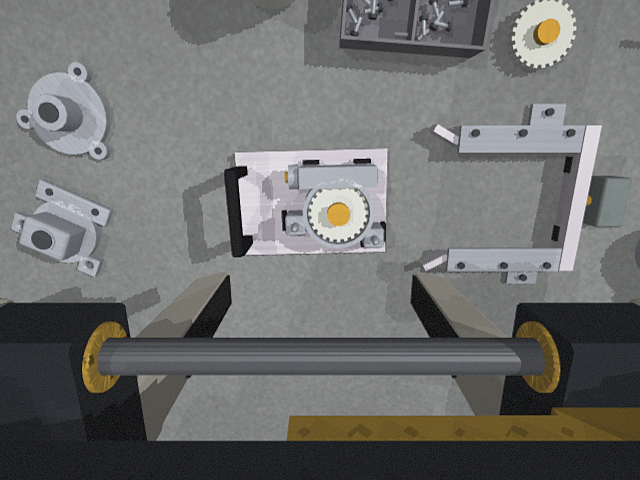

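```bash
python3 - <<'E'
from h import *
g=cv2.cvtColor(cv2.imread('pics/w1.png'),6)
def sub(p): return cv2.cornerSubPix(g,np.float32([[p]]),(4,4),(-1,-1),(3,30,.01))[0,0]
f='w1'
C=[sub(p) for p in[(387,149),(386,252)]]; print(C)
a,b=[ray(f,*p,.01) for p in C]; d=b-a; print('lead',a,b,np.linalg.norm(d),'yaw',np.degrees(np.arctan2(-d[0],d[1]))+180)
yaw=-87
for u,v in [(235,167),(243,255)]: print('bar',ray(f,u,v,.066))
S=[sub(p) for p in[(460,126),(460,152),(448,249),(447,271),(585,126),(575,153),(560,249),(559,271)]]; 
print(np.array([np.r_[p,ray(f,*p,.023)] for p in S]))
print('gear hub',ray(f,338,214,.051))
# predicted overlay
out=cv2.imread('pics/w1.png')[90:300,200:620].copy()
cv2.imwrite('pics/c2.png',cv2.resize(out,None,fx=1.9,fy=1.9,interpolation=2))
E
```

```text
[array([387.053, 147.842], dtype=float32), array([384.6693, 250.6275], dtype=float32)]
lead [ 0.5746 -0.0682  0.01  ] [ 0.4559 -0.0759  0.01  ] 0.11893315688450928 yaw 273.70163075158825
bar [0.5518 0.0867 0.066 ]
bar [0.4629 0.0808 0.066 ]
[[461.2791 125.4732   0.6004  -0.1417   0.023 ]
 [458.5171 152.1234   0.5732  -0.1427   0.023 ]
 [448.7287 248.4657   0.4654  -0.1468   0.023 ]
 [446.8818 271.2811   0.4374  -0.1484   0.023 ]
 [586.4475 125.0202   0.6059  -0.2729   0.023 ]
 [575.     153.       0.5771  -0.2675   0.023 ]
 [562.692  248.593    0.4702  -0.2781   0.023 ]
 [558.4927 269.8838   0.4441  -0.2789   0.023 ]]
gear hub [ 0.5065 -0.0155  0.051 ]
```

View pics/c2.png

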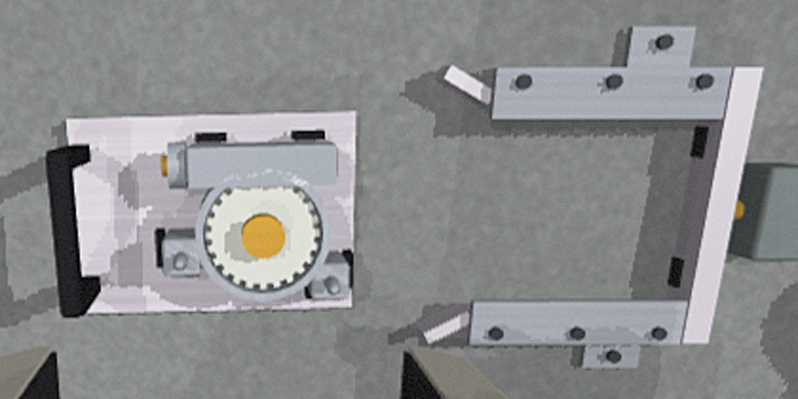

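```bash
python3 - <<'E'
from h import *
plan([.5040,.088,.062],-86.4)
E
```

```text
off cm [ 0.2188 -8.7712 19.8048] rot deg [-0.0253  0.0251 -1.5491] toolx [0.998  0.0628 0.    ]
 off cm [ 0.2188 -8.7712 19.8048] rot deg [  0.039    0.0394 178.4509] toolx [-0.998  -0.0628 -0.    ]
q6 1.484657185846597 tcp [0.505  0.0002 0.26  ] F [ 1.0075 -0.3226  0.469 ] open 1.0006499869757792 t 1.7
```

{"op": "servo_tool", "data": {
  "grip": [4.6,4.6,4.6,4.6,4.6,4.6,4.6,4.6,4.6,4.6,4.6],
  "offset": [
    [0.2,-4.5,0],
    [0.2,-8.8,2],
    [0.2,-8.8,6],
    [0.2,-8.8,9],
    [0.2,-8.8,11.5],
    [0.2,-8.8,13.5],
    [0.2,-8.8,15.5],
    [0.2,-8.8,17.5],
    [0.2,-8.8,19.8],
    [0.2,-8.8,19.8],
    [0.2,-8.8,19.8]
  ],
  "angular": [
    [0,0,-1.5],
    [0,0,-1.5],
    [0,0,-1.5],
    [0,0,-1.5],
    [0,0,-1.5],
    [0,0,-1.5],
    [0,0,-1.5],
    [0,0,-1.5],
    [0,0,-1.5],
    [0,0,-1.5],
    [0,0,-1.5]
  ]
}}

```text
clock: 2.62
eef_pos: [0.5033, 0.0872, 0.0617]
ee_rot: [-3.14, -0.095, 0.004]
contact_force: [-0.2, 0.5, 1.0]
opening: 0.496
```

{"op": "servo_tool", "data": {
  "grip": [0.8,0.8,0.8,0.8,0.8,0.8,0.8,0.8],
  "offset": [
    [0,0,0],
    [0,0,0],
    [0,0,0],
    [0,0,0],
    [0,0,0],
    [0,0,0],
    [0,0,0],
    [0,0,0]
  ],
  "angular": [
    [0,0,0],
    [0,0,0],
    [0,0,0],
    [0,0,0],
    [0,0,0],
    [0,0,0],
    [0,0,0],
    [0,0,0]
  ],
  "force": 20
}}

```text
clock: 3.28
eef_pos: [0.5035, 0.0877, 0.0622]
ee_rot: [-3.139, -0.095, 0.003]
contact_force: [-0.8, 5.6, 3.6]
opening: 0.121
```

```bash
python3 - <<'E'
from h import *
snap('top','top1'); c,o=snap('wrist','w2')
plan([.5174,-.113,.062],-87.5)
E
```

```text
off cm [ 0.17   20.1118 -0.0032] rot deg [-0.0635  0.0958  0.9777] toolx [0.999  0.0436 0.    ]
 off cm [ 0.17   20.1118 -0.0032] rot deg [  -0.1497   -0.0993 -179.0222] toolx [-0.999  -0.0436 -0.    ]
q6 1.6315029544509 tcp [0.5035 0.0876 0.0622] F [-1.7645  5.0845  3.7419] open 0.1322114005442769 t 3.3833
```

View pics/w2.png

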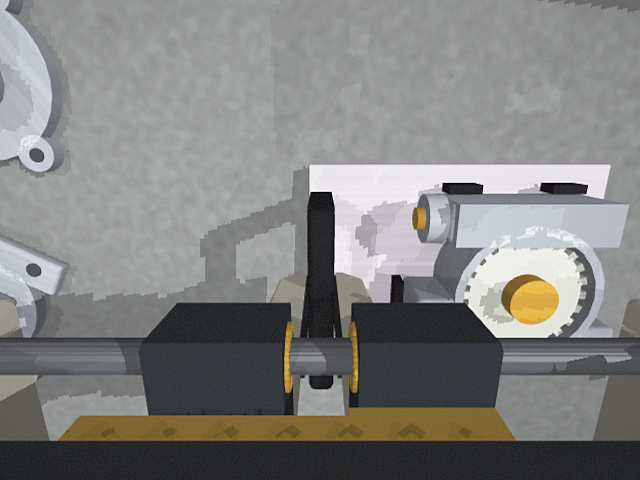

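Handle is pinched in line with the tool (opening ≈12 mm, bar vertical at column 320). I'll check where along the bar I hold it.

```bash
python3 - <<'E'
from h import *
o=get_obs();p=o['eef_pos']
e=ray('w2',321,192,.066); e2=ray('w2',321,380,.066);print('bar ends',e,e2,'mid',(e+e2)/2,np.linalg.norm(e-e2))
for v in [(610,165),(310,165)]: print(ray('w2',*v,.01))
im=cv2.imread('pics/top1.png'); cv2.imwrite('pics/c3.png',cv2.resize(im[205:305,270:445],None,fx=4.5,fy=4.5,interpolation=2))
E
```

```text
bar ends [0.5568 0.0921 0.066 ] [0.4666 0.0865 0.066 ] mid [0.5117 0.0893 0.066 ] 0.09040041992538397
[ 0.574  -0.0691  0.01  ]
[0.5637 0.0987 0.01  ]
```

{"op": "servo_tool", "data": {
  "grip": [0.8,0.8,0.8,0.8,0.8,0.8,0.8,0.8,0.8,0.8,0.8,0.8],
  "offset": [
    [0,0.2,0],
    [0,0.5,0],
    [0.1,0.9,0],
    [0.15,1.3,0],
    [0.2,1.7,0],
    [0.25,2.1,0],
    [0.3,2.5,0],
    [0.35,2.9,0],
    [0.4,3.3,0],
    [0.44,3.7,0],
    [0.44,4.1,0],
    [0.44,4.3,0]
  ],
  "angular": [
    [0,0,0],
    [0,0,0.1],
    [0,0,0.2],
    [0,0,0.3],
    [0,0,0.4],
    [0,0,0.5],
    [0,0,0.6],
    [0,0,0.7],
    [0,0,0.8],
    [0,0,0.9],
    [0,0,1],
    [0,0,1]
  ]
}}

```text
clock: 4.38
eef_pos: [0.5105, 0.0454, 0.0622]
ee_rot: [-3.139, -0.068, 0.003]
contact_force: [-0.3, 9.2, 1.0]
opening: 0.127
```

```bash
python3 - <<'E'
from h import *
snap('wrist','w3'); plan([.5155,-.06,.062],-87.5);plan([.5176,-.115,.062],-87.5)
im=cv2.imread('pics/w3.png'); cv2.imwrite('pics/w3c.png',im)
E
```

```text
off cm [ 0.0426 10.5294 -0.0003] rot deg [-0.1194  0.0937 -0.0164] toolx [0.999  0.0436 0.    ]
 off cm [ 0.0426 10.5294 -0.0003] rot deg [  0.1472   0.1875 179.9834] toolx [-0.999  -0.0436 -0.    ]
q6 1.5642017072433911 tcp [0.5105 0.0452 0.0622] F [-0.2777  3.0702  1.4621] open 0.12816080688332457 t 4.4333
 off cm [ 0.014  16.0333 -0.0117] rot deg [-0.1194  0.0937 -0.0164] toolx [0.999  0.0436 0.    ]
 off cm [ 0.014  16.0333 -0.0117] rot deg [  0.1472   0.1875 179.9834] toolx [-0.999  -0.0436 -0.    ]
q6 1.5642017072433911 tcp [0.5105 0.0452 0.0622] F [-0.2777  3.0702  1.4621] open 0.12816080688332457 t 4.4333
```

View pics/w3.png

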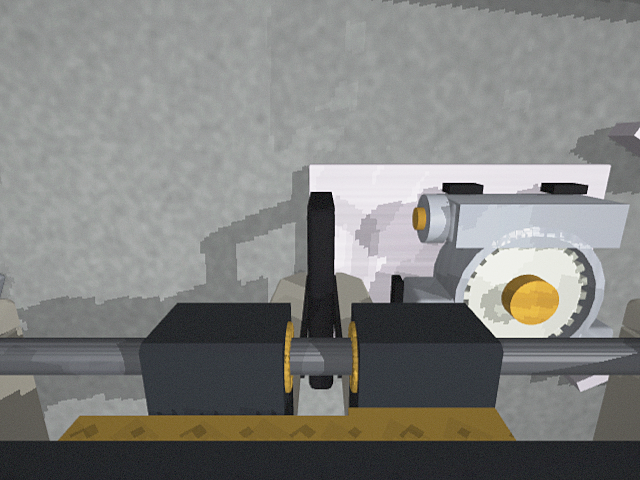

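The carrier follows without twisting, and the lead-ins show at (637,130) and (600,380), one on each side. I'll push on.

{"op": "servo_tool", "data": {
  "grip": [0.8,0.8,0.8,0.8,0.8,0.8,0.8,0.8,0.8,0.8],
  "offset": [
    [0,0.3,0],
    [0,0.7,0],
    [0,1.2,0],
    [0,1.7,0],
    [0,2.2,0],
    [0,2.7,0],
    [0,3.2,0],
    [0,3.7,0],
    [0,4.2,0],
    [0,4.5,0]
  ],
  "angular": [
    [0,0,0],
    [0,0,0],
    [0,0,0],
    [0,0,0],
    [0,0,0],
    [0,0,0],
    [0,0,0],
    [0,0,0],
    [0,0,0],
    [0,0,0]
  ]
}}

```text
clock: 5.27
eef_pos: [0.5125, 0.0006, 0.0622]
ee_rot: [-3.137, -0.068, 0.003]
contact_force: [0.3, 9.3, 1.9]
opening: 0.127
```

{"op": "servo_tool", "data": {
  "grip": [0.8,0.8,0.8,0.8,0.8,0.8,0.8,0.8,0.8,0.8],
  "offset": [
    [0,0.3,0],
    [0,0.7,0],
    [0,1.1,0],
    [0,1.5,0],
    [0,1.9,0],
    [0,2.3,0],
    [0,2.7,0],
    [0,3.1,0],
    [0,3.5,0],
    [0,3.7,0]
  ],
  "angular": [
    [0,0,0],
    [0,0,0],
    [0,0,0],
    [0,0,0],
    [0,0,0],
    [0,0,0],
    [0,0,0],
    [0,0,0],
    [0,0,0],
    [0,0,0]
  ]
}}

```text
clock: 6.1
eef_pos: [0.5141, -0.0359, 0.0622]
ee_rot: [-3.136, -0.069, 0.003]
contact_force: [-0.9, 9.0, 2.2]
opening: 0.128
```

{"op": "servo_tool", "data": {
  "grip": [0.8,0.8,0.8,0.8,0.8,0.8,0.8,0.8,0.8,0.8,0.8,0.8],
  "offset": [
    [0,0.3,0],
    [0,0.8,0],
    [0,1.3,0],
    [0,1.8,0],
    [0,2.3,0],
    [0,2.8,0],
    [0,3.3,0],
    [0,3.8,0],
    [0,4.3,0],
    [0,4.8,0],
    [0,5.3,0],
    [0,5.6,0]
  ],
  "angular": [
    [0,0,0],
    [0,0,0],
    [0,0,0],
    [0,0,0],
    [0,0,0],
    [0,0,0],
    [0,0,0],
    [0,0,0],
    [0,0,0],
    [0,0,0],
    [0,0,0],
    [0,0,0]
  ]
}}

```text
clock: 7.1
eef_pos: [0.5167, -0.0912, 0.0622]
ee_rot: [-3.134, -0.069, 0.002]
contact_force: [0.0, 11.5, 5.1]
opening: 0.126
```

{"op": "servo_tool", "data": {
  "grip": [0.8,0.8,0.8,0.8,0.8,0.8,0.8,0.8],
  "offset": [
    [0,0.2,0],
    [0,0.4,0],
    [0,0.6,0],
    [0,0.8,0],
    [0,1.0,0],
    [0,1.2,0],
    [0,1.4,0],
    [0,1.6,0]
  ],
  "angular": [
    [0,0,0],
    [0,0,0],
    [0,0,0],
    [0,0,0],
    [0,0,0],
    [0,0,0],
    [0,0,0],
    [0,0,0]
  ]
}}

```text
clock: 7.77
eef_pos: [0.5174, -0.1064, 0.0622]
ee_rot: [-3.132, -0.069, 0.002]
contact_force: [-0.1, 10.2, 3.4]
opening: 0.125
```

{"op": "servo_tool", "data": {
  "grip": [0.8,0.8,0.8,0.8,0.8,0.8],
  "offset": [
    [0,0.15,0],
    [0,0.3,0],
    [0,0.45,0],
    [0,0.6,0],
    [0,0.75,0],
    [0,0.8,0]
  ],
  "angular": [
    [0,0,0],
    [0,0,0],
    [0,0,0],
    [0,0,0],
    [0,0,0],
    [0,0,0]
  ]
}}

```text
clock: 8.27
eef_pos: [0.5178, -0.1132, 0.0622]
ee_rot: [-3.13, -0.07, 0.003]
contact_force: [-0.9, 16.6, 3.3]
opening: 0.125
```

{"op": "servo_tool", "data": {
  "grip": [0.8,0.8,0.8,0.8,0.8,0.8],
  "offset": [
    [0,0.1,0],
    [0,0.2,0],
    [0,0.3,0],
    [0,0.35,0],
    [0,0.35,0],
    [0,0.35,0]
  ],
  "angular": [
    [0,0,0],
    [0,0,0],
    [0,0,0],
    [0,0,0],
    [0,0,0],
    [0,0,0]
  ],
  "force": 35
}}

```text
clock: 8.77
eef_pos: [0.5182, -0.1136, 0.0624]
ee_rot: [-3.124, -0.071, 0.002]
contact_force: [1.5, 31.2, 6.9]
opening: 0.126
```

```bash
python3 - <<'E'
from h import *
o=get_obs();print(o['eef_pos'],o['contact_force'],o['opening'],R.from_rotvec(o['ee_rot']).as_matrix())
snap('scene','s1');snap('top','top2')
a=cv2.resize(cv2.imread('pics/s1.png')[215:365,190:340],(500,500),interpolation=2)
b=cv2.resize(cv2.imread('pics/top2.png')[220:310,350:450],None,fx=3,fy=3,interpolation=2)
out=np.zeros((500,800,3),np.uint8);out[:,:500]=a;out[:270,500:]=b;cv2.imwrite('pics/c4.png',out)
E
```

```text
[ 0.5182 -0.1136  0.0624] [ 1.4694 31.1532  6.8739] 0.1264975337714142 [[ 0.999   0.0454 -0.0017]
 [ 0.0454 -0.9988  0.0172]
 [-0.001  -0.0172 -0.9999]]
```

View pics/c4.png

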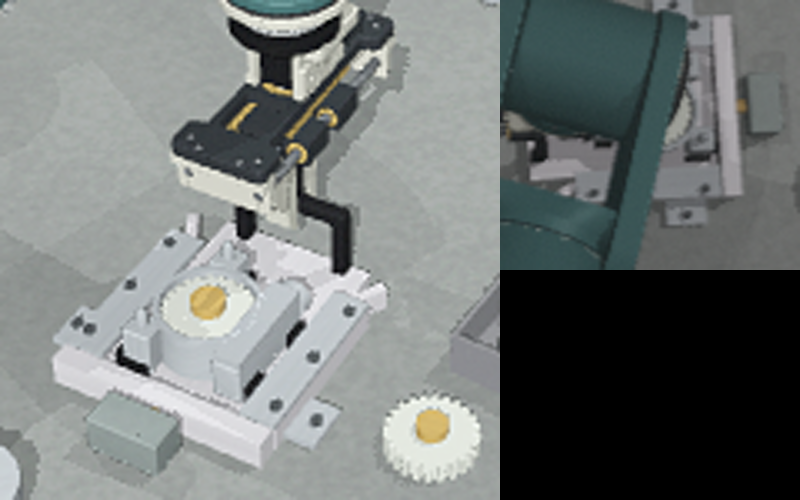

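Home: the push rose to 31 N with only 0.4 mm of travel. The leading edge stands at the stop and the housing sits in its nest. I'll unload, open and lift clear.

{"op": "servo_tool", "data": {
  "grip": [0.8,0.8,4.4,4.4,4.4,4.4,4.4,4.4,4.4,4.4,4.4,4.4],
  "offset": [
    [0,0.05,0],
    [0,0.05,0],
    [0,0,0],
    [0,0,0],
    [0,0,0],
    [0,0,0],
    [0,0,-1],
    [0,0,-3],
    [0,0,-6],
    [0,0,-10],
    [0,0,-14],
    [0,0,-18]
  ],
  "angular": [
    [0,0,0],
    [0,0,0],
    [0,0,0],
    [0,0,0],
    [0,0,0],
    [0,0,0],
    [0,0,0],
    [0,0,0],
    [0,0,0],
    [1,0,0],
    [1,0,0],
    [1,0,0]
  ]
}}

```text
clock: 9.87
eef_pos: [0.518, -0.1168, 0.2452]
ee_rot: [-3.106, -0.07, 0.002]
contact_force: [0.2, -0.6, 0.4]
opening: 0.475
```

```bash
python3 - <<'E'
from h import *
plan([.52,-.17,.28],-87.5);plan([.46,.295,.26],-24)
E
```

```text
off cm [-0.0443  5.2023 -3.6648] rot deg [-1.9733  0.0346  0.0871] toolx [0.999  0.0436 0.    ]
 off cm [-0.0443  5.2023 -3.6648] rot deg [  -0.0544   -3.098  -179.8862] toolx [-0.999  -0.0436 -0.    ]
q6 1.239871621427068 tcp [ 0.518  -0.1168  0.2452] F [ 0.2203 -0.615   0.3668] open 0.47507211061259613 t 9.8667
 off cm [ -3.9376 -41.4245  -0.0549] rot deg [ -1.786   -1.0623 -63.4064] toolx [0.4067 0.9135 0.    ]
 off cm [ -3.9376 -41.4245  -0.0549] rot deg [ -1.2066   2.0285 116.5737] toolx [-0.4067 -0.9135 -0.    ]
q6 1.239871621427068 tcp [ 0.518  -0.1168  0.2452] F [ 0.2203 -0.615   0.3668] open 0.47507211061259613 t 9.8667
```

```bash
python3 - <<'E'
from h import *
snap('wrist','w4'); print(proj('w4',[.518,-.2197,.046]))
E
```

```text
[430.7303 222.0308]
```

{"op": "servo_tool", "data": {
  "grip": [6.5,6.5,6.5,6.5,6.5,6.5,6.5,6.5,6.5,6.5,6.5,6.5],
  "offset": [
    [-3.9,-41.4,0],
    [-3.9,-41.4,0],
    [-3.9,-41.4,0],
    [-3.9,-41.4,0],
    [-3.9,-41.4,0],
    [-3.9,-41.4,0],
    [-3.9,-41.4,0],
    [-3.9,-41.4,0],
    [-3.9,-41.4,0],
    [-3.9,-41.4,0],
    [-3.9,-41.4,0],
    [-3.9,-41.4,0]
  ],
  "angular": [
    [-1.8,-1.1,-63.4],
    [-1.8,-1.1,-63.4],
    [-1.8,-1.1,-63.4],
    [-1.8,-1.1,-63.4],
    [-1.8,-1.1,-63.4],
    [-1.8,-1.1,-63.4],
    [-1.8,-1.1,-63.4],
    [-1.8,-1.1,-63.4],
    [-1.8,-1.1,-63.4],
    [-1.8,-1.1,-63.4],
    [-1.8,-1.1,-63.4],
    [-1.8,-1.1,-63.4]
  ]
}}

```text
clock: 10.92
eef_pos: [0.4614, 0.2958, 0.2667]
ee_rot: [2.626, 1.711, 0.008]
contact_force: [-0.6, -0.7, 0.0]
opening: 0.695
```

```bash
python3 - <<'E'
from h import *
c,o=snap('wrist','w5'); p=proj('w5',[.4633,.3026,.04]); print(p)
plan([.46,.295,.26],-24)
h=proj('w4',[.518,-.2197,.046])
def crop(f,p,w,hh,s,n):
    im=cv2.imread(f'pics/{f}.png'); x=int(np.clip(p[0]-w/2,0,640-w)); y=int(np.clip(p[1]-hh/2,0,480-hh)); print(n,'origin',x,y,'scale',s)
    return cv2.resize(im[y:y+hh,x:x+w],None,fx=s,fy=s,interpolation=2)
out=np.hstack([crop('w4',h,200,250,2,'house'),crop('w5',p,200,250,2,'cover')]); cv2.imwrite('pics/c5.png',out)
E
```

```text
[318.1706 206.19  ]
 off cm [-0.0284 -0.1843  0.662 ] rot deg [ 0.5363 -0.0112  0.0617] toolx [0.4067 0.9135 0.    ]
 off cm [-0.0284 -0.1843  0.662 ] rot deg [   0.0175    0.8421 -179.9364] toolx [-0.4067 -0.9135 -0.    ]
q6 0.9424298177728151 tcp [0.4617 0.2945 0.2666] F [ 0.2417 -0.1974  0.1656] open 0.6955097869969591 t 10.9667
house origin 330 97 scale 2
cover origin 218 81 scale 2
```

View pics/c5.png

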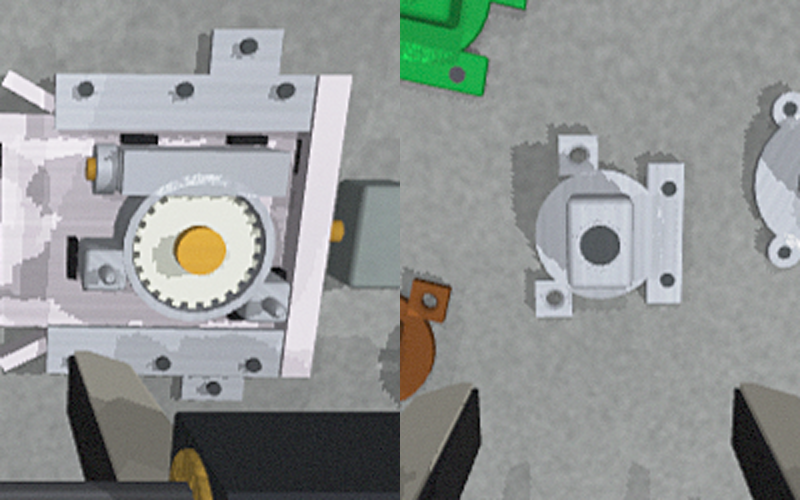

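```bash
python3 - <<'E'
from h import *
g=cv2.cvtColor(cv2.imread('pics/w5.png'),6)
A=lambda u,v,z: ray('w5',(u-400)/2+218,v/2+81,z)
hub=np.mean([A(*p,.04) for p in[(568,196),(634,194),(568,287),(633,288)]],0); print('hub corners',hub)
ea,eb=A(577,156,.008),A(553,298,.008); d=eb-ea
yaw=np.arctan2(d[1],d[0])-np.arctan2(-16,84); print(ea,eb,np.linalg.norm(d),'yaw',np.degrees(yaw))
c,s=np.cos(yaw),np.sin(yaw); M=np.array([[c,-s],[s,c]])
print('centre from eyes',(ea+eb)[:2]/2-M@np.array([-.004,-.020]))
e=[A(*p,.008) for p in[(650,163),(684,163),(682,303),(647,301)]];m=np.mean(e,0);print('centre from side',m[:2]-M@[0,.038])
d=e[2]-e[1];print(np.degrees(np.arctan2(d[1],d[0])))
H=lambda u,v,z: ray('w4',u/2+330,v/2+97,z)
print('gear hub',H(200,250,.051),'split ring?',H(200,249,.046))
for p in [(108,275),(265,297)]: print('dowel',H(*p,.0605))
plan([*hub[:2],.1],np.degrees(yaw)+90); plan([*hub[:2],.029],np.degrees(yaw)+90)
E
```

```text
hub corners [0.4653 0.3067 0.04  ]
[0.4709 0.3523 0.008 ] [0.4233 0.2824 0.008 ] 0.08459647618973962 yaw -113.40372035259377
centre from eyes [0.4639 0.3057]
centre from side [0.4651 0.3056]
-112.91011337683013
gear hub [ 0.5191 -0.2175  0.051 ] split ring? [ 0.5185 -0.2189  0.046 ]
dowel [ 0.5062 -0.1718  0.0605]
dowel [ 0.4993 -0.2492  0.0605]
 off cm [ 1.2524 -0.3187 16.6617] rot deg [ 0.5363 -0.0084 -0.5346] toolx [0.3972 0.9177 0.    ]
 off cm [ 1.2524 -0.3187 16.6617] rot deg [ -0.0131  -0.84   179.4634] toolx [-0.3972 -0.9177 -0.    ]
q6 0.9424298177728151 tcp [0.4617 0.2945 0.2666] F [ 0.2417 -0.1974  0.1656] open 0.6955097869969591 t 10.9667
 off cm [ 1.2511 -0.3852 23.7613] rot deg [ 0.5363 -0.0084 -0.5346] toolx [0.3972 0.9177 0.    ]
 off cm [ 1.2511 -0.3852 23.7613] rot deg [ -0.0131  -0.84   179.4634] toolx [-0.3972 -0.9177 -0.    ]
q6 0.9424298177728151 tcp [0.4617 0.2945 0.2666] F [ 0.2417 -0.1974  0.1656] open 0.6955097869969591 t 10.9667
```

{"op": "servo_tool", "data": {
  "grip": [6,6,6,6,6,6,6,6,6,6,6,6],
  "offset": [
    [1,-0.2,3.5],
    [1,-0.2,7],
    [1,-0.2,10.5],
    [1,-0.2,14],
    [1,-0.2,17],
    [1,-0.2,19],
    [1,-0.2,20.5],
    [1,-0.2,22],
    [1,-0.2,23],
    [1,-0.2,23.7],
    [1,-0.2,23.7],
    [1,-0.2,23.7]
  ],
  "angular": [
    [0.5,0,-0.5],
    [0.5,0,-0.5],
    [0.5,0,-0.5],
    [0.5,0,-0.5],
    [0.5,0,-0.5],
    [0.5,0,-0.5],
    [0.5,0,-0.5],
    [0.5,0,-0.5],
    [0.5,0,-0.5],
    [0.5,0,-0.5],
    [0.5,0,-0.5],
    [0.5,0,-0.5]
  ]
}}

```text
clock: 11.97
eef_pos: [0.4664, 0.3033, 0.0302]
ee_rot: [2.627, 1.723, 0.001]
contact_force: [-0.6, 0.2, 0.8]
opening: 0.647
```

```bash
python3 - <<'E'
from h import *
plan([.4663,.3037,.029],-23.3)
E
```

```text
off cm [ 0.0359 -0.0253  0.1173] rot deg [ 0.0506 -0.0235 -0.1786] toolx [0.3955 0.9184 0.    ]
 off cm [ 0.0359 -0.0253  0.1173] rot deg [ -0.0369  -0.0794 179.8214] toolx [-0.3955 -0.9184 -0.    ]
q6 0.9408849049859903 tcp [0.4664 0.3033 0.0302] F [-0.6091  0.2384  0.8045] open 0.6466254275427012 t 11.9667
```

{"op": "servo_tool", "data": {
  "grip": [3,3,3,3,3,3,3,3],
  "offset": [
    [0,0,0.1],
    [0,0,0.1],
    [0,0,0.1],
    [0,0,0.1],
    [0,0,0.1],
    [0,0,0.1],
    [0,0,0.1],
    [0,0,0.1]
  ],
  "angular": [
    [0,0,0],
    [0,0,0],
    [0,0,0],
    [0,0,0],
    [0,0,0],
    [0,0,0],
    [0,0,0],
    [0,0,0]
  ],
  "force": 45
}}

```text
clock: 12.63
eef_pos: [0.4664, 0.3036, 0.0297]
ee_rot: [2.627, 1.723, 0.002]
contact_force: [-3.5, 0.6, 7.4]
opening: 0.386
```

{"op": "servo_tool", "data": {
  "grip": [3,3,3,3,3,3,3,3],
  "offset": [
    [0,0,-1],
    [0,0,-3],
    [0,0,-6],
    [0,0,-9],
    [0,0,-12],
    [0,0,-15],
    [0,0,-16],
    [0,0,-16]
  ],
  "angular": [
    [0,0,0],
    [0,0,0],
    [0,0,0],
    [0,0,0],
    [0,0,0],
    [0,0,0],
    [0,0,0],
    [0,0,0]
  ]
}}

```text
clock: 13.3
eef_pos: [0.467, 0.3039, 0.1926]
ee_rot: [2.626, 1.723, 0.009]
contact_force: [1.3, 0.9, -2.0]
opening: 0.385
```

```bash
python3 - <<'E'
from h import *
c,o=snap('wrist','w6'); print(o['eef_pos'],o['contact_force'],o['opening']*93)
cv2.imwrite('pics/w6c.png',c['color'][:,:,::-1])
E
```

```text
[0.467  0.3039 0.1926] [ 1.3019  0.8967 -2.004 ] 35.82363541270961
```

View pics/w6.png

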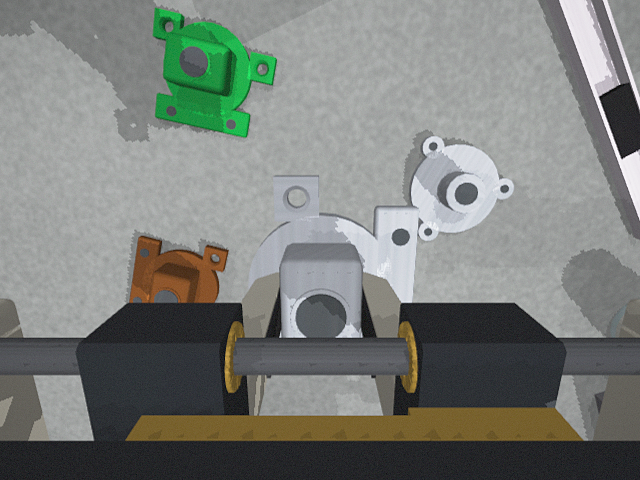

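```bash
python3 - <<'E'
from h import *
d=np.load('pics/w6.npz'); he=None
o=get_obs(); R0=R.from_rotvec(o['ee_rot']).as_matrix()
z=o['eef_pos'][2]-.0297+.008
T=lambda u,v,zz=z:R0.T@(ray('w6',u,v,zz)-o['eef_pos'])*1000
print('eyeA',T(297,197),'exp 46,-12')
print('eye corners',T(273,176),T(318,176),'exp (57,-23),(57,-1)')
print('side end corner',T(376,206),T(418,206),'exp (?,27),(?,49)')
for zz in(.0605+0,):
  pass
# edge of eye, flange hub far edge
zt=o['eef_pos'][2]-.0297+.04
print('hub far edge',T(290,243,zt),T(354,243,zt),'exp x 25, y +-18')
plan([.518,-.2197,.15],2.6)
E
```

```text
eyeA [ 48.6365 -11.564   21.7717] exp 46,-12
eye corners [ 58.9005 -23.0752  21.7716] [58.9162 -1.1668 21.8083] exp (57,-23),(57,-1)
side end corner [44.1515 27.7223 21.8289] [44.1606 48.6725 21.8639] exp (?,27),(?,49)
hub far edge [ 34.2228 -12.6713 -10.2572] [ 34.2247  14.0069 -10.2127] exp x 25, y +-18
 off cm [-45.9459  25.5659   3.9554] rot deg [  0.1184  -0.0835 -26.0695] toolx [-0.0454  0.999   0.    ]
 off cm [-45.9459  25.5659   3.9554] rot deg [ -0.1141  -0.1618 153.9303] toolx [ 0.0454 -0.999   0.    ]
q6 0.9408620798948579 tcp [0.4664 0.3035 0.19  ] F [-0.3651 -0.3282 -2.3508] open 0.38451135567967853 t 13.35
```

Cover held square (opening 35.8 mm). It shows eye A at (297,196) and the straight side at (397,250); green, brown and round are untouched. Carrying it over to look at the housing before the fit.

{"op": "servo_tool", "data": {
  "grip": [3,3,3,3,3,3,3,3,3,3,3,3],
  "offset": [
    [-1,0.5,-3],
    [-4,2,-6],
    [-9,5,-7],
    [-14.5,8,-7],
    [-20,11,-7],
    [-25.5,14,-7],
    [-31,17,-7],
    [-36.5,20,-7],
    [-42,23,-7],
    [-47,25.5,-7],
    [-51,27.5,-7],
    [-53.5,28.7,-7]
  ],
  "angular": [
    [0,0,0],
    [0,0,-2],
    [0,0,-5],
    [0,0,-8],
    [0,0,-11],
    [0,0,-14],
    [0,0,-17],
    [0,0,-20],
    [0,0,-23],
    [0,0,-25],
    [0,0,-26],
    [0,0,-26.1]
  ]
}}

```text
clock: 14.35
eef_pos: [0.5054, -0.1548, 0.2568]
ee_rot: [-2.167, -2.272, -0.002]
contact_force: [1.2, -0.0, -2.3]
opening: 0.385
```

```bash
python3 - <<'E'
from h import *
plan([.518,-.32,.26],2.6)
E
```

```text
off cm [-16.5586   0.4875  -0.3526] rot deg [-0.0216 -0.1153  0.0921] toolx [-0.0454  0.999   0.    ]
 off cm [-16.5586   0.4875  -0.3526] rot deg [   0.1811   -0.0338 -179.9078] toolx [ 0.0454 -0.999   0.    ]
q6 -0.3933573534909235 tcp [ 0.5054 -0.1548  0.2568] F [ 1.1855 -0.0264 -2.3432] open 0.38478994978967124 t 14.35
```

{"op": "servo_tool", "data": {
  "grip": [3,3,3,3,3,3,3,3,3,3,3],
  "offset": [
    [-3,0.5,-0.3],
    [-6,0.5,-0.3],
    [-9,0.5,-0.3],
    [-12,0.5,-0.3],
    [-14.5,0.5,-0.3],
    [-16,0.5,-0.3],
    [-16.5,0.5,-0.3],
    [-16.5,0.5,-0.3],
    [-16.5,0.5,-0.3],
    [-16.5,0.5,-0.3],
    [-16.5,0.5,-0.3]
  ],
  "angular": [
    [0,0,0],
    [0,0,0],
    [0,0,0],
    [0,0,0],
    [0,0,0],
    [0,0,0],
    [0,0,0],
    [0,0,0],
    [0,0,0],
    [0,0,0],
    [0,0,0]
  ]
}}

```text
clock: 15.27
eef_pos: [0.5183, -0.3183, 0.2596]
ee_rot: [-2.166, -2.273, -0.002]
contact_force: [0.2, 0.0, -1.6]
opening: 0.384
```

```bash
python3 - <<'E'
from h import *
c,o=snap('wrist','w7'); print(o['eef_pos'],o['ee_rot'],o['joint_vel'])
for P in([.518,-.2197,.051],): print(proj('w7',P))
im=c['color'][:,:,::-1]
cv2.imwrite('pics/c7.png',cv2.resize(im[0:230,170:470],None,fx=2.6,fy=2.6,interpolation=2))
E
```

```text
[ 0.5183 -0.3183  0.2596] [-2.1662 -2.2732 -0.002 ] [-0.0025 -0.0008 -0.0037 -0.0009 -0.0003 -0.0002]
[325.1117 116.3487]
```

View pics/c7.png

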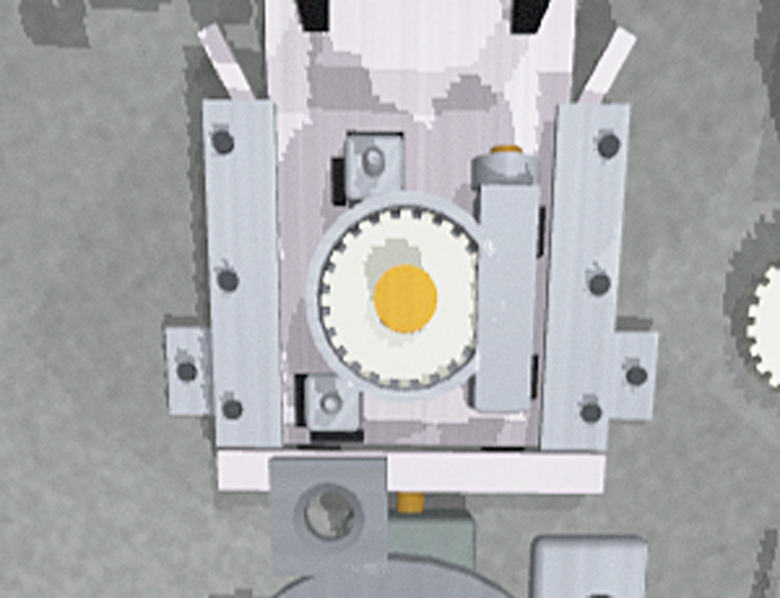

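```bash
python3 - <<'E'
from h import *
H=lambda u,v,z: ray('w7',u/2.6+170,v/2.6,z)
o=get_obs(); R0=R.from_rotvec(o['ee_rot']).as_matrix()
T=lambda P:(R0.T@(P-o['eef_pos'])*1000)
a,b=H(373.5,157,.0605),H(331,403.5,.0605); d=b-a
yaw=np.arctan2(d[1],d[0])-np.arctan2(-16,84)
M=lambda y:np.array([[np.cos(y),-np.sin(y)],[np.sin(y),np.cos(y)]])
print('dowels',a,b,np.linalg.norm(d)*1000,'yaw',np.degrees(yaw),'centre',(a+b)[:2]/2-M(yaw)@[-.004,-.02])
print('gearhub',H(405.5,299,.051))
bos=[H(*p,.046) for p in[(347,136),(404,136),(402,198)]]; print('bossA c',(bos[0]+bos[2])/2)
bb=[H(*p,.046) for p in[(306,376),(360,375),(361,428),(306,429)]]; print('bossB c',np.mean(bb,0))
ba=np.mean([bos[0],bos[2]],0);bb=np.mean(bb,0);d=bb-ba;yaw2=np.arctan2(d[1],d[0])-np.arctan2(-16,84);print(np.linalg.norm(d)*1000,np.degrees(yaw2),(ba+bb)[:2]/2-M(yaw2)@[-.004,-.02])
# rails for yaw
for p,q in[((206,102),(219,446)),((628,105),(604,449)),((273,101),(283,446)),((556,103),(541,449))]:
    e=H(*q,.023)-H(*p,.023); print('rail',np.degrees(np.arctan2(e[1],e[0])),H(*p,.023)[:2])
z=o['eef_pos'][2]-.0297+.008
print('eyeA tool',T(H(330,513,z)),'corners',T(H(270,457,z)),T(H(387,457,z)))
E
```

```text
dowels [ 0.505  -0.173   0.0605] [ 0.4929 -0.2572  0.0605] 85.15120630417972 yaw -87.40738409903203 centre [ 0.5191 -0.2182]
gearhub [ 0.5188 -0.2184  0.051 ]
bossA c [ 0.5052 -0.1733  0.046 ]
bossB c [ 0.4928 -0.2572  0.046 ]
84.81501929878793 -87.60887819085843 [ 0.5192 -0.2185]
rail -87.84611587390013 [ 0.4395 -0.1493]
rail -87.71741782663382 [ 0.5999 -0.1425]
rail -87.29790750858679 [ 0.4649 -0.1477]
rail -87.22701350723933 [ 0.5725 -0.1431]
eyeA tool [ 48.4553 -11.2303  21.7867] corners [ 58.807  -22.1058  21.8046] [58.8316 -0.5606 21.8063]
```

```bash
python3 - <<'E'
from h import *
plan([.5186,-.2204,.105],2.5)
E
```

```text
off cm [ 9.7644  0.502  15.491 ] rot deg [ 0.0041 -0.1035  0.2563] toolx [-0.0436  0.999   0.    ]
 off cm [ 9.7644  0.502  15.491 ] rot deg [   0.1624    0.0064 -179.7437] toolx [ 0.0436 -0.999   0.    ]
q6 -0.6416348460950356 tcp [ 0.5183 -0.3185  0.2597] F [ 0.0546  0.5203 -2.7282] open 0.3855307741184814 t 15.3167
```

{"op": "servo_tool", "data": {
  "grip": [3,3,3,3,3,3,3,3,3,3,3,3],
  "offset": [
    [2,0.1,0],
    [5,0.3,0],
    [8,0.5,1],
    [9.8,0.5,3],
    [9.8,0.5,6],
    [9.8,0.5,9],
    [9.8,0.5,11.5],
    [9.8,0.5,13.5],
    [9.8,0.5,15],
    [9.8,0.5,15.5],
    [9.8,0.5,15.5],
    [9.8,0.5,15.5]
  ],
  "angular": [
    [0,0,0.2],
    [0,0,0.2],
    [0,0,0.2],
    [0,-0.1,0.2],
    [0,-0.1,0.2],
    [0,-0.1,0.2],
    [0,-0.1,0.2],
    [0,-0.1,0.2],
    [0,-0.1,0.2],
    [0,-0.1,0.2],
    [0,-0.1,0.2],
    [0,-0.1,0.2]
  ]
}}

```text
clock: 16.32
eef_pos: [0.5188, -0.2199, 0.1058]
ee_rot: [2.17, 2.27, 0.001]
contact_force: [0.5, 0.0, -2.3]
opening: 0.384
```

```bash
python3 - <<'E'
from h import *
plan([.5186,-.2204,.088],2.5)
snap('scene','s2')
b=cv2.imread('pics/s2.png')[225:325,215:325]; cv2.imwrite('pics/c8.png',cv2.resize(b,None,fx=5.5,fy=5.5,interpolation=2))
E
```

```text
off cm [-0.0492 -0.0281  1.7836] rot deg [0.0441 0.0155 0.077 ] toolx [-0.0436  0.999   0.    ]
 off cm [-0.0492 -0.0281  1.7836] rot deg [  -0.0243    0.0692 -179.923 ] toolx [ 0.0436 -0.999   0.    ]
q6 -0.4911957641764902 tcp [ 0.5188 -0.2199  0.1058] F [ 0.5068  0.0219 -2.2724] open 0.38443896638156644 t 16.3167
```

{"op": "servo_tool", "data": {
  "grip": [3,3,3,3,3,3,3,3],
  "offset": [
    [-0.05,0,0.4],
    [-0.05,-0.03,0.8],
    [-0.05,-0.03,1.2],
    [-0.05,-0.03,1.4],
    [-0.05,-0.03,1.6],
    [-0.05,-0.03,1.8],
    [-0.05,-0.03,1.9],
    [-0.05,-0.03,1.9]
  ],
  "angular": [
    [0,0,0.1],
    [0,0,0.1],
    [0,0,0.1],
    [0,0,0.1],
    [0,0,0.1],
    [0,0,0.1],
    [0,0,0.1],
    [0,0,0.1]
  ]
}}

```text
clock: 17.03
eef_pos: [0.5187, -0.2205, 0.0871]
ee_rot: [2.172, 2.268, 0.001]
contact_force: [0.3, 0.7, -1.4]
opening: 0.384
```

{"op": "servo_tool", "data": {
  "grip": [3,3,3,3,3],
  "offset": [
    [0,0,0.1],
    [0,0,0.2],
    [0,0,0.3],
    [0,0,0.4],
    [0,0,0.4]
  ],
  "angular": [
    [0,0,0],
    [0,0,0],
    [0,0,0],
    [0,0,0],
    [0,0,0]
  ]
}}

```text
clock: 17.45
eef_pos: [0.5187, -0.2203, 0.0828]
ee_rot: [2.172, 2.268, 0.001]
contact_force: [-0.9, 3.8, -0.6]
opening: 0.384
```

{"op": "servo_tool", "data": {
  "grip": [3,3,3,3,3],
  "offset": [
    [0.04,0,0.1],
    [0.04,0,0.2],
    [0.04,0,0.25],
    [0.04,0,0.3],
    [0.04,0,0.3]
  ],
  "angular": [
    [0,0,0],
    [0,0,0],
    [0,0,0],
    [0,0,0],
    [0,0,0]
  ]
}}

```text
clock: 17.87
eef_pos: [0.5187, -0.2201, 0.0802]
ee_rot: [2.172, 2.268, 0.001]
contact_force: [-2.0, -0.0, 4.8]
opening: 0.382
```

{"op": "servo_tool", "data": {
  "grip": [3,3,3,3,3,3],
  "offset": [
    [0,0,0.1],
    [0,0,0.2],
    [0,0,0.3],
    [0,0,0.4],
    [0,0,0.45],
    [0,0,0.45]
  ],
  "angular": [
    [0,0,0],
    [0,0,0],
    [0,0,0],
    [0,0,0],
    [0,0,0],
    [0,0,0]
  ]
}}

```text
clock: 18.37
eef_pos: [0.5188, -0.2202, 0.0761]
ee_rot: [2.172, 2.268, 0.001]
contact_force: [-4.8, 2.3, 7.0]
opening: 0.378
```

{"op": "servo_tool", "data": {
  "grip": [3,3,3,3,3,3],
  "offset": [
    [0,0,0.1],
    [0,0,0.2],
    [0,0,0.3],
    [0,0,0.35],
    [0,0,0.35],
    [0,0,0.35]
  ],
  "angular": [
    [0,0,0],
    [0,0,0],
    [0,0,0],
    [0,0,0],
    [0,0,0],
    [0,0,0]
  ]
}}

```text
clock: 18.87
eef_pos: [0.5189, -0.2202, 0.0756]
ee_rot: [2.172, 2.268, 0.001]
contact_force: [-18.9, 8.9, 36.7]
opening: 0.386
```

{"op": "servo_tool", "data": {
  "grip": [3,3,3,3,3,3],
  "offset": [
    [0,-0.05,0.3],
    [0,-0.1,0.3],
    [0,-0.1,0.3],
    [0,-0.1,0.3],
    [0,-0.1,0.3],
    [0,-0.1,0.3]
  ],
  "angular": [
    [0,0,0],
    [0,0,0],
    [0,0,0],
    [0,0,0],
    [0,0,0],
    [0,0,0]
  ]
}}

```text
clock: 19.37
eef_pos: [0.5188, -0.2202, 0.0756]
ee_rot: [2.17, 2.266, 0.003]
contact_force: [-9.9, 9.7, 32.0]
opening: 0.385
```

```bash
python3 - <<'E'
from h import *
snap('scene','s3'); snap('wrist','w8')
o=get_obs(); print(o['eef_pos'],o['contact_force'],o['torque'],o['opening']*93); print(R.from_rotvec(o['ee_rot']).as_matrix())
a=cv2.resize(cv2.imread('pics/s3.png')[235:355,195:315],(480,480),interpolation=2)
b=cv2.resize(cv2.imread('pics/w8.png')[100:420,180:420],(320,427),interpolation=2)
out=np.zeros((480,800,3),np.uint8); out[:,:480]=a; out[:427,480:]=b; cv2.imwrite('pics/c9.png',out)
E
```

```text
[ 0.5188 -0.2202  0.0756] [-8.6267  9.1847 32.0143] [1.7087 2.2735 0.0053] 35.81575004141288
[[-0.0433  0.9991  0.0043]
 [ 0.9991  0.0434 -0.0012]
 [-0.0014  0.0043 -1.    ]]
```

View pics/c9.png

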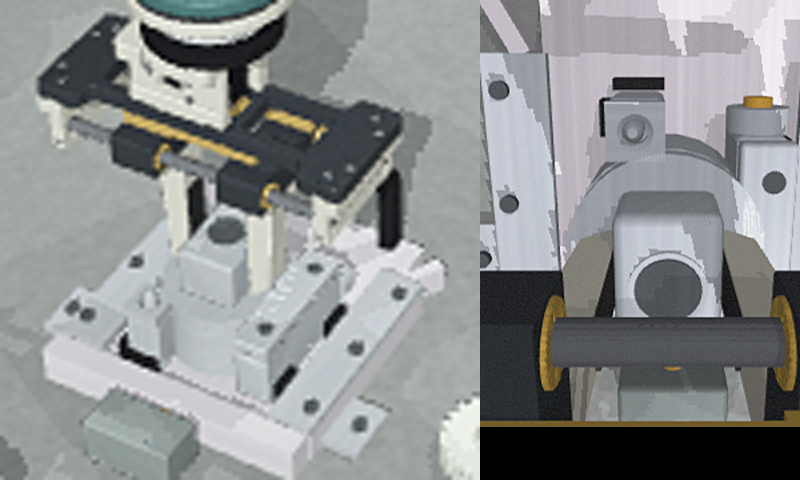

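{"op": "servo_tool", "data": {
  "grip": [3,3,3,3,3,3],
  "offset": [
    [0.03,-0.05,0.3],
    [0.03,-0.05,0.3],
    [0.03,-0.05,0.3],
    [0.03,-0.05,0.3],
    [0.03,-0.05,0.3],
    [0.03,-0.05,0.3]
  ],
  "angular": [
    [0.25,0.05,0],
    [0.25,0.05,0],
    [0.25,0.05,0],
    [0.25,0.05,0],
    [0.25,0.05,0],
    [0.25,0.05,0]
  ]
}}

```text
clock: 19.97
eef_pos: [0.5189, -0.2202, 0.0756]
ee_rot: [2.171, 2.268, 0.0]
contact_force: [-13.0, 7.1, 31.9]
opening: 0.384
```

```bash
python3 - <<'E'
from h import *
o=get_obs(); print(o['eef_pos'],o['contact_force'],o['torque'],o['opening']*93,o['clock']); print(R.from_rotvec(o['ee_rot']).as_matrix()[:,2])
E
```

```text
[ 0.5189 -0.2202  0.0756] [-12.9963   7.0973  31.9325] [ 1.3347  2.6588 -0.0692] 35.7508415344964 19.9667
[ 0.0017 -0.0013 -1.    ]
```

Cover is shut: eye A sits on dowel A at (633,130) in the crop, and the height is the same under 32 N as under 37 N. The arm is steady and still pressing, so I'm handing in.

```bash
python3 - <<'E'
from h import *
print(hand_in()); print(get_obs()['contact_force'])
E
```

```text
the job is handed in; nothing more can be done
None
the job is handed in; nothing more can be done
```

The carrier is home in the station, and the matching cover is fitted over the dowels and pressed shut. I handed in at 20 s of the 61 s allowed, with the gripper still holding and pressing. No verdict was reported.

- **Carrier:** I slid it in by the bow handle. At the stop the push rose to 31 N with only about 0.4 mm more travel. The handle stood at y = −0.1136 m, within 1 to 2 mm of my camera estimate of home. Later pictures showed the housing still in its nest.
- **Cover:** The silver cover with the oblong hub was gripped at 35.8 mm, which matches its 36 mm hub. It slid over the dowels with only small side forces and then met the spring.
- **Shut:** The grasp point stopped at 75.6 mm, against 75.7 mm expected for shut. It stayed there under both 37 N and 32 N, with tool tilt about 0.1°. The picture shows dowel A through its eye and no visible gap, but dowel B's eye was not seen up close.

**What disagreed:**
- The camera calibration was 1 to 3 mm off from the arm's own position readings; I corrected for this when aiming.
- A side force of about 13 N in x and 7 N in y remained at hand-in, which I only partly relieved.
- The carrier was not re-measured after I let go of the handle. The later pictures show it at the stop.

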